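Bring up the sampling pump from its console

ROBOT

A 7-joint arm with a two-finger parallel gripper is mounted at the origin on a cart in front of the work surface, level with it; the furniture and walls round the work are solid. World frame = base frame: x ahead of the robot, y to its left, z up, the work surface at z = 0. Lengths are in m, angles in rad, forces in N, time in s.
With the tool pointing down it reaches from about 0.4 to 0.875 m from the base axis. Payload 19.3 kg.
Tool frame: the origin (TCP) lies at the very end of the fingers, on their centre line; the grasp point (between the pads) lies 19 mm behind it; z points along the fingers, y is the line along which they close (so a half turn about z gives the same grasp; the last joint's range is limited). The gripper opens to 85 mm and grips with 20 to 120 N. Pads are 22 mm wide; open, the fingers measure 114 mm over their backs; the gripper's body (76 mm by 85 mm) begins 54 mm behind the grasp point. The pads swing forward as they close: fully open they stand 13 mm farther back than shut.
Start: joints at [-1.388, 0.521, -0.036, 1.599, 0.021, 1.021, -0.113], TCP at [0.156, 0.605, 0.231] pointing down, gripper open.
Joint ranges: [-2.91, 2.91], [-0.3, 2.13], [-1.5, 1.42], [0.17, 2.43], [-1.26, 4.41], [0.16, 1.93], [-2.52, 2.52]. Speed limits (rad/s): [1.89, 1.89, 2.39, 2.39, 3.01, 3.01, 3.01].

INTERFACE

Orientations are given as [roll, pitch, yaw] about the fixed x, y, z axes, in that order (R = Rz(yaw) Ry(pitch) Rx(roll)).
In Python, from workcell import bot gives the robot as it stands.
- The arm moves only by the shell command python3 -m crank 'ROWS' [FORCE]. ROWS is a JSON object of lists of equal length, an entry for each row: "travel": the shift along the world's x, y, z in cm, a list of three; "turn": the turn, a rotation vector about the world's x, y, z in degrees, a list of three; "gripper": the closure, from 0 (fully open) to 1 (shut). A call has exactly 5 rows; each row is the pose to reach, as a shift and turn from the pose commanded when the call began; what a row does not reach only later rows make up. A row lasts 1/10 s, in which the tool goes at most 50 mm and 8.59 degrees, less where a joint would pass 70% of its speed; a pose out of reach is approached as far as the arm can. A call with a gripper value outside its range is refused whole. The fingers move at their own pace and stop on an object; FORCE is the grip in N (left out, the last holds). Time passes only in rows, so rows that repeat a pose let the fingers close, or fill a call up. It gives the time, the measured TCP pose, the force, the opening and the grip force at its end, in the units of the state.
- bot.observe(): the state, without advancing time (a new reading comes with each control period).
- bot.grab_frame(name): name is "scene" or "side" or "wrist"; returns a dict with "pixels" (420x560x3 uint8, red, green, blue), "fx", "fy", "cx", "cy" (pixels), "extrinsics" (4x4, takes a point from world to camera coordinates). Camera axes: x right, y down, z forward; pixel columns grow to the right and rows downward; lengths in m; the calibration is good to about 2 mm. A picture is of the moment at which its call begins. There is no depth.
- bot.job_done(): hands the job in; it is judged then, once.
The state is a dict: "clock": time; "qpos": joint angles; "qd": joint speeds; "joint_efforts": joint torques, N m; "position": TCP position; "tool_rot": TCP orientation; "force": force on the tool from outside, world axes, zero at the start; "moment": the same for the moment, N m; "grip_width": finger opening in m; "finger_force": force on a finger pad.
Only numpy, scipy, OpenCV 4.12 (cv2) and the standard library are available. Lean on these libraries where they do the work, as an engineer would, in place of code of your own. Each camera call takes 0.05 s, during which the arm holds its last target. There are 200 camera calls.

TASK

Start the sampling pump from the small console on the bench by pressing with the tips of the closed fingers. First press the raised end of the rocker down until it has tipped right over, then press the square key fully down so that it stays down, then press the plain round button fully down, keep it down for at least a second and let it come back up. Do not press the wide mushroom-headed stop button, work in that order, and leave the things lying round the console where they are; nothing is to be picked up.

Things in the scene. Friction and masses are not known exactly. Their poses are not given: they have to be found in the camera images.
- console: Grey box fixed to the bench, 140 x 140 mm, 40 mm high; origin at the centre of its underside, z up, sides along x and y. On its flat deck sit four black bezel plates, 50 x 50 x 6 mm, in a 2 x 2 grid (centres 35 mm from the console's centre lines). Each bears one grey control; which is where changes from start to start. All stops are solid.
- rocker_raised_end (a point): Press here: top face of the rocker's raised, ribbed wing, 15 mm from the pivot; moves with it; 58-59 mm above the bench at the start. The rocker is a V of two wings, each 23 mm long, 24 mm wide; the other wing lies level. Pivot 53 mm above the bench. About 3 N and 5.5-6 mm straight down tips it; it stays as left. Fully over, this wing lies level, 53 mm above the bench.
- rocker (a joint): Rocker angle, rad: 0 (up to 0.03) at the start, 0.40 tipped fully over. No spring.
- square_key_top (a point): Centre of the top of the square key, a flat 30 x 30 mm cap standing 12 mm above its bezel, top 58 mm above the bench; straight-down travel 6 mm, needs about 3 N and stays where it is pushed (no spring back).
- square_key (a joint): Depth of the square key, m: 0 up, 0.006 fully down.
- round_button_top (a point): Centre of the flat top of the plain round button, 29 mm across, standing 12 mm above its bezel, top 58 mm above the bench; travel 6 mm straight down against a spring, about 4.5 N when fully down; comes back by itself.
- round_button (a joint): Depth of the round button, m: 0 up, 0.006 fully down.
- mushroom_top (a point): Top centre of the mushroom-headed stop button, head 42 mm across, top 62 mm above the bench, sprung. Not to be pressed.
- mushroom (a joint): Depth of the stop button, m: 0 up; must stay up.
- vial: Small capped vial, 26 mm across, 54 mm high, standing loose beside the console (its +y side); origin at the centre of its underside. Leave alone.
- cell: Battery cell, 15 mm across, 50 mm high, standing loose in front of the console; origin at the centre of its underside. Leave alone.
- screwdriver: Small screwdriver, 133 mm long, 15 mm thick, lying loose in front of the console; origin at the centre of its underside. Leave alone.

How it is judged:
On the way, in this order (a step that is already met when the one before it is completed fails the run):
1. the rocker is tipped right over (value of joint rocker above 0.33 rad), for 0.1 s.
2. the square key is fully down (value of joint square_key above 0.005 m), for 0.1 s.
3. the round button is held fully down for a second (value of joint round_button above 0.0045 m), for 0.9 s.
At the end, for the whole second after the job is handed in: The rocker is tipped over (beyond 0.33 of 0.40 rad), the square key is down (beyond 5 of 6 mm), the round button and the stop button are up again (less than 1 mm down), and vial, cell and screwdriver are within 20 mm of where they were (value of joint rocker above 0.33 rad and value of joint square_key above 0.005 m and value of joint each of round_button, mushroom below 0.001 m and distance of each of vial, cell, screwdriver from where it was at the start of the episode below 0.02 m); the robot touches nothing.
It fails at once if the stop button was pressed (value of joint mushroom above 0.002 m).
It fails at once if the square key was pressed before the rocker was over (value of joint square_key above 0.003 m and value of joint rocker below 0.28 rad).
It fails at once if the round button was pressed before the square key was down (value of joint round_button above 0.003 m and value of joint square_key below 0.0045 m).
It fails at once if a thing lying round the console was shifted, lifted or knocked over (distance of any of vial, cell, screwdriver from where it was at the start of the episode above 0.02 m or angle between any of vial, cell's own z axis and vertical above 0.5 rad).
It also fails if it takes over 51 s, if anything falls off the work surface, if the arm or the gripper's body presses on something with over 40 N, if the wrist force passes 120 N, or if a joint passes its speed limit or range.

## Working session

There is one attempt and no reset: what is moved stays moved. The work goes in short steps, Python scripts to look and compute and a shell command to move; the robot and the scene stay as the last step left them, time stands still between calls to the robot, and variables do not carry over. Pictures are saved under pics/ and viewed, at most 10 in all, crops included, and the job is handed in when it is done.

```bash
mkdir -p pics && ls && python3 - <<'E'
from workcell import bot
import cv2, numpy as np
o=bot.observe(); print({k:np.round(o[k],3).tolist() for k in ("clock","position","tool_rot","force","grip_width")})
ims=[]
for n in ("scene","side"):
    f=bot.grab_frame(n); cv2.imwrite(f"pics/{n}0.png",f["pixels"][:,:,::-1]); np.savez(f"pics/{n}0.npz",**f)
    E=np.array(f["extrinsics"]); print(n,f["fx"],f["cx"],f["cy"],np.round(-E[:3,:3].T@E[:3,3],3),np.round(E[:3,:3],2).tolist())
E
```

```text
pics
{'clock': 0.0, 'position': [0.156, 0.605, 0.231], 'tool_rot': [-3.14, 0.0, 2.889], 'force': [-0.086, -0.668, 0.565], 'grip_width': 0.085}
scene 538.3859856315399 289.42409802012804 219.27270521987677 [-0.217  0.717  0.455] [[-0.53, -0.85, -0.0], [-0.39, 0.25, -0.89], [0.75, -0.47, -0.46]]
side 470.8022173012004 289.27437289196064 209.23635992071704 [0.411 1.089 0.447] [[-1.0, -0.05, 0.02], [-0.04, 0.46, -0.89], [0.03, -0.89, -0.46]]
```

View pics/scene0.png

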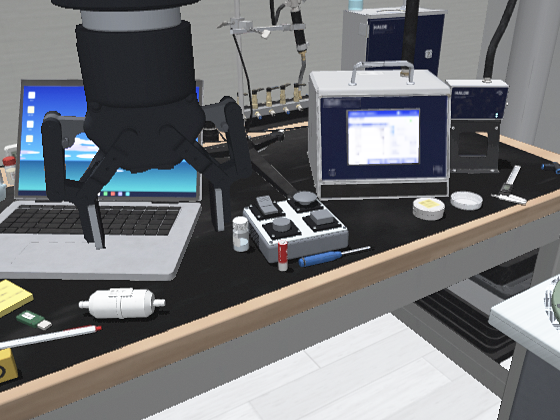

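View pics/side0.png

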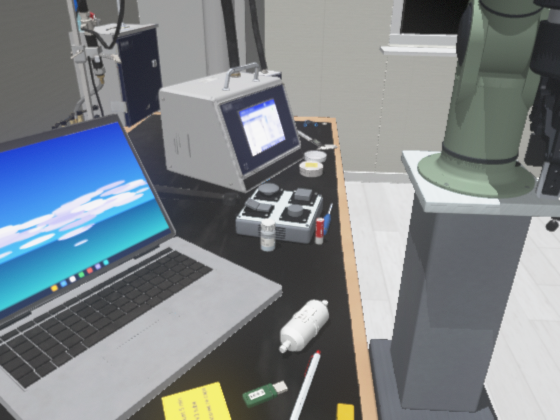

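The scene view shows the console around (295,225), and the side view shows it around (280,212). The vial is at (240,233), the cell at (283,255) and the screwdriver at (330,256) in the scene view. I'll enlarge both views and triangulate roughly.

```bash
cat > h.py <<'E'
import numpy as np, cv2
def ld(n): return np.load(f"pics/{n}.npz")
def ray(f,u,v):
    E=f["extrinsics"]; R=E[:3,:3]; c=-R.T@E[:3,3]
    d=R.T@np.array([(u-f["cx"])/f["fx"],(v-f["cy"])/f["fy"],1.]); return c,d/np.linalg.norm(d)
def plane(f,u,v,z):
    c,d=ray(f,u,v); return c+d*(z-c[2])/d[2]
def tri(f,p,g,q):
    (c,d),(e,k)=ray(f,*p),ray(g,*q)
    s=np.linalg.lstsq(np.c_[d,-k],e-c,rcond=None)[0]
    a,b=c+d*s[0],e+k*s[1]; return (a+b)/2,np.linalg.norm(a-b)
def proj(f,P):
    q=f["extrinsics"][:3]@np.r_[P,1]; return np.array([f["cx"]+f["fx"]*q[0]/q[2],f["cy"]+f["fy"]*q[1]/q[2]])
E
python3 - <<'E'
from h import *
s,d=ld("scene0"),ld("side0")
print("console",tri(s,(295,213),d,(282,204)),plane(s,295,213,.045),plane(d,282,204,.045))
A=cv2.resize(s["pixels"][170:280,220:380],(800,550),interpolation=cv2.INTER_CUBIC)
B=cv2.resize(d["pixels"][170:260,225:345],(800,600),interpolation=cv2.INTER_CUBIC)
c=np.vstack([cv2.resize(A,(436,300)),cv2.resize(B,(436,300))])
cv2.imwrite("pics/c0.png",c[:,:,::-1])
E
```

```text
console (array([0.4557638 , 0.2857153 , 0.04390904]), np.float64(0.007329373732444189)) [0.46014751 0.28193397 0.045     ] [0.45437983 0.29572356 0.045     ]
```

View pics/c0.png

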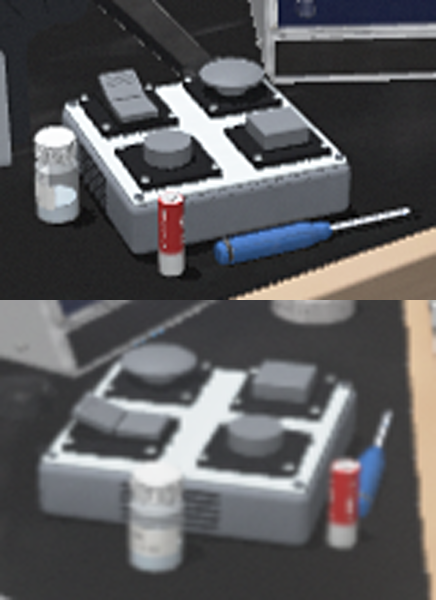

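In the crop the console has the rocker at far +y, with its raised wing toward +x. The mushroom is far −y, the round button near +y and the square key near −y. Next I'll check the obstacles and the wrist camera mount, then move.

```bash
python3 - <<'E'
from h import *
from workcell import bot
from scipy.spatial.transform import Rotation as Ro
s,d=ld("scene0"),ld("side0")
def S(x,y): return 220+x*160/436,170+y*110/300
def D(x,y): return 225+x*120/436,170+(y-300)*90/300
for n,a,b in (("rocker pivot",(126,98),(128,421)),("mush",(231,70),(160,360)),("round",(168,140),(256,428)),("square",(278,122),(283,372)),("vialtop",(56,133),(156,470)),("celltop",(172,194),(346,463)),("corner +y-x",(137,228),(298,490)),("corner+y+x",(66,103),(42,465)),("corner-y-x",(347,165),(350,378))):
    p,e=tri(s,S(*a),d,D(*b)); print(n,p.round(3),round(e,4))
print("instr",plane(d,240,184,0).round(3),plane(d,165,172,0).round(3),plane(s,316,192,0).round(3),plane(s,449,187,0).round(3))
f=bot.grab_frame("wrist"); o=bot.observe()
T=np.eye(4);T[:3,:3]=Ro.from_euler("xyz",o["tool_rot"]).as_matrix();T[:3,3]=o["position"]
print((f["extrinsics"]@T).round(3).tolist(),f["fx"],f["cx"],f["cy"])
E
```

```text
rocker pivot [0.494 0.318 0.052] 0.0036
mush [0.483 0.247 0.057] 0.004
round [0.428 0.328 0.055] 0.0029
square [0.416 0.258 0.054] 0.0004
vialtop [0.474 0.377 0.053] 0.0022
celltop [0.383 0.353 0.048] 0.0026
corner +y-x [0.404 0.362 0.028] 0.0126
corner+y+x [0.535 0.339 0.035] 0.0061
corner-y-x [0.378 0.234 0.038] 0.005
instr [0.561 0.113 0.   ] [0.749 0.06  0.   ] [0.59  0.148 0.   ] [ 0.463 -0.095  0.   ]
[[-0.001, 1.0, 0.001, -0.0], [-0.963, -0.0, -0.27, 0.027], [-0.27, -0.001, 0.963, 0.156], [0.0, 0.0, 0.0, 1.0]] 321.06880354555744 280.81121343221173 211.4657631634358
```

```bash
python3 -m crank '{"travel":[[3,-3,0],[6,-6,0],[9,-9.5,0],[12,-12.5,0],[15,-16,0]],"turn":[[0,0,0],[0,0,0],[0,0,0],[0,0,0],[0,0,0]],"gripper":[1,1,1,1,1]}' 40 && python3 -m crank '{"travel":[[3,-3,0],[6,-6.5,0],[9,-10,0],[12,-13,0],[15,-15.7,0]],"turn":[[0,0,1],[0,0,2],[0,0,3],[0,0,4.5],[0,0,4.5]],"gripper":[1,1,1,1,1]}'; python3 -m crank '{"travel":[[0,0,0],[0,0,0],[0,0,0],[0,0,0],[0,0,0]],"turn":[[0,0,0],[0,0,0],[0,0,0],[0,0,0],[0,0,0]],"gripper":[1,1,1,1,1]}'
python3 - <<'E'
from workcell import bot
import cv2, numpy as np
o=bot.observe(); print({k:np.round(o[k],3).tolist() for k in ("clock","position","tool_rot","force","grip_width")})
f=bot.grab_frame("wrist"); cv2.imwrite("pics/w1.png",f["pixels"][:,:,::-1]); np.savez("pics/w1.npz",**f)
E
```

```text
clock: 0.65
position: [0.3072, 0.4439, 0.2312]
tool_rot: [3.142, -0.0, 2.889]
force: [0.4, 0.2, -0.1]
grip_width: 0.012
finger_force: 0.0
clock: 1.15
position: [0.4574, 0.2863, 0.2314]
tool_rot: [-3.141, -0.0, 2.968]
force: [-0.1, 0.6, 1.1]
grip_width: -0.0001
finger_force: 0.0
clock: 1.65
position: [0.4558, 0.2888, 0.2313]
tool_rot: [3.142, -0.0, 2.969]
force: [-0.6, -0.3, -0.2]
grip_width: -0.0003
finger_force: 0.0
{'clock': 1.65, 'position': [0.456, 0.289, 0.231], 'tool_rot': [3.142, -0.0, 2.969], 'force': [-0.64, -0.307, -0.161], 'grip_width': -0.0}
```

View pics/w1.png

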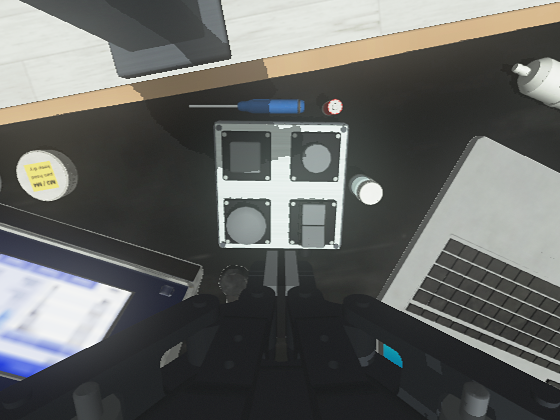

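The wrist view shows the console square-on. The square key is at (246,156), the round button at (317,158), the mushroom at (245,224) and the rocker at (313,226), with its long raised wing toward the bottom (+x). Now I'll take precise centres from the dark bezels and grey tops.

```bash
python3 - <<'E'
from h import *
w=ld("w1"); im=w["pixels"]; g=cv2.cvtColor(im,cv2.COLOR_RGB2GRAY)
x0,y0=212,118
roi=g[y0:254,x0:354]
print(g[156,205:355:4],g[226,205:355:4],g[190:256:3,313])
m=(roi>150).astype(np.uint8)
cs,h=cv2.findContours(255*(1-m)[:, :],cv2.RETR_CCOMP,cv2.CHAIN_APPROX_NONE)
C=[]
for c in cs:
    a=cv2.contourArea(c)
    if 1200<a<4000:
        r=cv2.minAreaRect(c); u=np.array(r[0])+[x0,y0]; print(u.round(1),np.round(r[1],1),round(r[2],1),plane(w,*u,.046).round(4))
c=cv2.resize(im[115:260,205:355],(600,580),interpolation=cv2.INTER_CUBIC); cv2.imwrite("pics/w1c.png",c[:,:,::-1])
E
```

```text
[ 51  47  45 142 127  53  56  93  95  96  97  98  98  99  70  69  69 151
 148 149 235 204  73  86  75  99 163 164 163 163 163 165  81  81 241 186
  68  65] [ 50  52  54  66 235  54 137 144 147 151 154 156 156 156 153 146  74 235
 235 234 235  97  85  85  71 135 131 128 124 121  81  78  75 238 153  67
  66  64] [236 239 236 147  93 160 164 164 162 162 160 161 128 147 148 148 148 149
 148 197  61  61]
[311.9 222. ] [47.1 48.7] 2.0 [0.4966 0.3158 0.046 ]
```

View pics/w1c.png

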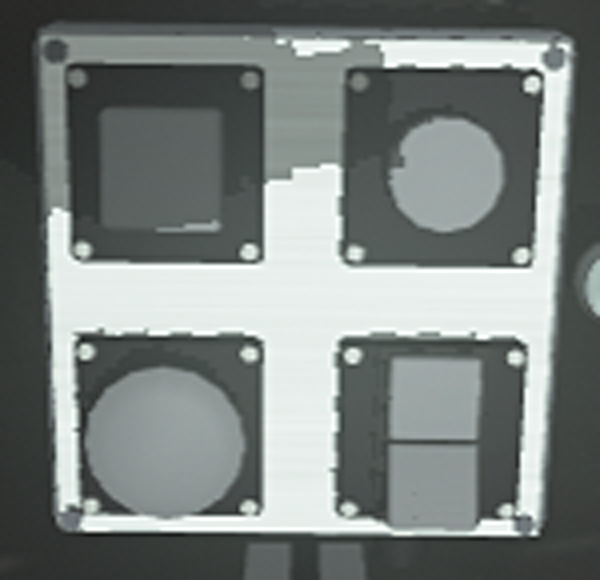

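The crop (4×, origin 205,115) shows the square cap centred at (160,168) and the round top at (447,173). The mushroom is at (165,441), the rocker pivot line at y≈440 and the raised wing's outer end at y≈528.

```bash
python3 - <<'E'
from h import *
w,s,d=ld("w1"),ld("scene0"),ld("side0")
P=lambda x,y,z: plane(w,205+x/4-.4,115+y/4-.4,z)
U=lambda x,y:(205+x/4-.4,115+y/4-.4)
bz=dict(sq=[(67,65),(265,65),(72,263),(263,263)],ro=[(345,67),(543,67),(340,265),(533,265)],mu=[(77,337),(263,337),(80,515),(263,513)],rk=[(337,338),(525,338),(333,515),(520,515)])
B={}
for k,c in bz.items():
    q=np.array([P(*p,.046) for p in c]); B[k]=q.mean(0)
    print("bezel",k,q.mean(0).round(4),"sides",[round(np.linalg.norm(q[i]-q[j]),4) for i,j in((0,1),(2,3),(0,2),(1,3))])
c=np.mean(list(B.values()),0); ex=(B["mu"]+B["rk"]-B["sq"]-B["ro"])/2; ey=(B["ro"]+B["rk"]-B["sq"]-B["mu"])/2
print("centre",c.round(4),"ex",ex.round(4),"ey",ey.round(4),"yaw",np.degrees([np.arctan2(ex[1],ex[0]),np.arctan2(-ey[0],ey[1])]).round(2))
t=np.radians(-10); 
print("sq",P(160,168,.058).round(4),"ro",P(447,173,.058).round(4),"mu",P(165,441,.062).round(4))
print("pivot",P(434,440,.053).round(4),"raised end",P(432,528,.062).round(4),"wing w",np.linalg.norm(P(390,440,.053)-P(478,440,.053)).round(4))
def S(x,y): return 220+x*160/436,170+y*110/300
def D(x,y): return 225+x*120/436,170+(y-300)*90/300
for n,u,a,b in (("rk",(434,440),(126,98),(128,421)),("mu",(165,441),(231,70),(160,360)),("ro",(447,173),(168,140),(256,428)),("sq",(160,168),(278,122),(283,372))):
    for f,q in ((s,S(*a)),(d,D(*b))):
        p,e=tri(w,U(*u),f,q); print(n,p.round(4),round(e,4))
print("tcp px",proj(w,(.4558,.2888,.2313)))
E
```

```text
bezel sq [0.416  0.2606 0.046 ] sides [np.float64(0.0491), np.float64(0.0493), np.float64(0.0496), np.float64(0.0496)]
bezel ro [0.4284 0.3287 0.046 ] sides [np.float64(0.0491), np.float64(0.0499), np.float64(0.0497), np.float64(0.0497)]
bezel mu [0.484  0.2478 0.046 ] sides [np.float64(0.0488), np.float64(0.0499), np.float64(0.0499), np.float64(0.0493)]
bezel rk [0.4962 0.3157 0.046 ] sides [np.float64(0.0493), np.float64(0.051), np.float64(0.0496), np.float64(0.0496)]
centre [0.4562 0.2882 0.046 ] ex [ 0.0679 -0.0129  0.    ] ey [0.0123 0.068  0.    ] yaw [-10.78 -10.25]
sq [0.4152 0.2604 0.058 ] ro [0.4285 0.3292 0.058 ] mu [0.4828 0.2482 0.062 ]
pivot [0.4974 0.3163 0.053 ] raised end [0.5181 0.3118 0.062 ] wing w 0.0231
rk [0.4976 0.3161 0.0518] 0.0006
rk [0.4958 0.3166 0.05  ] 0.0049
mu [0.4834 0.2474 0.0592] 0.0007
mu [0.4839 0.2471 0.055 ] 0.0018
ro [0.4281 0.3286 0.0569] 0.0017
ro [0.4284 0.3295 0.0542] 0.001
sq [0.4151 0.2595 0.055 ] 0.0013
sq [0.4157 0.2601 0.0556] 0.0005
tcp px [279.9636322  267.15431813]
```

Spacings, bezel sizes and heights all agree: yaw is −10.5° and the centre is (0.456, 0.288). The press points are rocker (0.511, 0.313), key (0.4157, 0.2602) and button (0.4285, 0.329). First I'll go above the rocker's raised wing.

```bash
python3 -m crank '{"travel":[[3,1.3,-1],[5.5,2.5,-4],[5.5,2.5,-8],[5.5,2.5,-12],[5.5,2.5,-15.3]],"turn":[[0,0,0],[0,0,0],[0,0,0],[0,0,0],[0,0,0]],"gripper":[1,1,1,1,1]}' && python3 -m crank '{"travel":[[0,0,0],[0,0,0],[0,0,-0.3],[0,0,-0.6],[0,0,-1]],"turn":[[0,0,0],[0,0,0],[0,0,0],[0,0,0],[0,0,0]],"gripper":[1,1,1,1,1]}'
```

```text
clock: 2.2
position: [0.5106, 0.3132, 0.0762]
tool_rot: [-3.141, -0.001, 2.968]
force: [0.2, 0.6, -1.3]
grip_width: -0.0
finger_force: 0.0
clock: 2.7
position: [0.5118, 0.3135, 0.0693]
tool_rot: [3.14, 0.001, 2.967]
force: [0.2, 0.4, -0.3]
grip_width: -0.0
finger_force: 0.0
```

```bash
python3 -m crank '{"travel":[[0,0,-0.3],[0,0,-0.6],[0,0,-0.9],[0,0,-1.2],[0,0,-1.4]],"turn":[[0,0,0],[0,0,0],[0,0,0],[0,0,0],[0,0,0]],"gripper":[1,1,1,1,1]}' && python3 -m crank '{"travel":[[0,0,-0.1],[0,0,-0.1],[0,0,-0.1],[0,0,-0.1],[0,0,-0.1]],"turn":[[0,0,0],[0,0,0],[0,0,0],[0,0,0],[0,0,0]],"gripper":[1,1,1,1,1]}'
```

```text
clock: 3.2
position: [0.5115, 0.3131, 0.0541]
tool_rot: [3.142, 0.0, 2.967]
force: [1.8, -1.2, 2.4]
grip_width: -0.0
finger_force: 1.1
clock: 3.7
position: [0.5112, 0.3131, 0.0533]
tool_rot: [-3.141, -0.0, 2.967]
force: [-0.5, -0.1, 0.6]
grip_width: 0.0001
finger_force: 0.0
```

```bash
python3 -m crank '{"travel":[[0,0,-0.1],[0,0,-0.1],[0,0,-0.1],[0,0,-0.1],[0,0,-0.1]],"turn":[[0,0,0],[0,0,0],[0,0,0],[0,0,0],[0,0,0]],"gripper":[1,1,1,1,1]}' && python3 -m crank '{"travel":[[0,0,-0.1],[0,0,-0.1],[0,0,-0.1],[0,0,-0.1],[0,0,-0.1]],"turn":[[0,0,0],[0,0,0],[0,0,0],[0,0,0],[0,0,0]],"gripper":[1,1,1,1,1]}'
```

```text
clock: 4.2
position: [0.5113, 0.3132, 0.053]
tool_rot: [3.141, 0.0, 2.967]
force: [-2.6, -1.2, 15.1]
grip_width: -0.0001
finger_force: 6.9
clock: 4.7
position: [0.5113, 0.3133, 0.0527]
tool_rot: [3.141, 0.0, 2.967]
force: [-8.6, -4.8, 28.6]
grip_width: 0.0001
finger_force: 14.6
```

The stop is reached at z=0.053 with 28 N, so the rocker should be fully over. I'll lift, go above the square key and check the picture.

```bash
python3 -m crank '{"travel":[[0,0,2],[0,0,4.5],[-3,-1.6,6],[-6.3,-3.5,6],[-9.5,-5.3,6]],"turn":[[0,0,0],[0,0,0],[0,0,0],[0,0,0],[0,0,0]],"gripper":[1,1,1,1,1]}' && python3 -m crank '{"travel":[[0,0,0],[0,0,-1],[0,0,-2.5],[0,0,-3.5],[0,0,-3.5]],"turn":[[0,0,0],[0,0,0],[0,0,0],[0,0,0],[0,0,0]],"gripper":[1,1,1,1,1]}'
python3 - <<'E'
from workcell import bot
import cv2, numpy as np
I=[]
for n,(a,b,c,d) in dict(scene=(170,280,220,380),side=(170,260,225,345)).items():
    f=bot.grab_frame(n); I.append(cv2.resize(f["pixels"][a:b,c:d],(436,300),interpolation=cv2.INTER_CUBIC))
cv2.imwrite("pics/c2.png",np.vstack(I)[:,:,::-1])
E
```

```text
clock: 5.2
position: [0.4152, 0.2594, 0.1117]
tool_rot: [3.141, 0.001, 2.967]
force: [-0.4, 1.9, -0.8]
grip_width: -0.0
finger_force: 0.0
clock: 5.7
position: [0.4161, 0.2599, 0.0746]
tool_rot: [-3.14, -0.001, 2.967]
force: [0.1, -0.7, 1.0]
grip_width: -0.0001
finger_force: 0.0
```

View pics/c2.png

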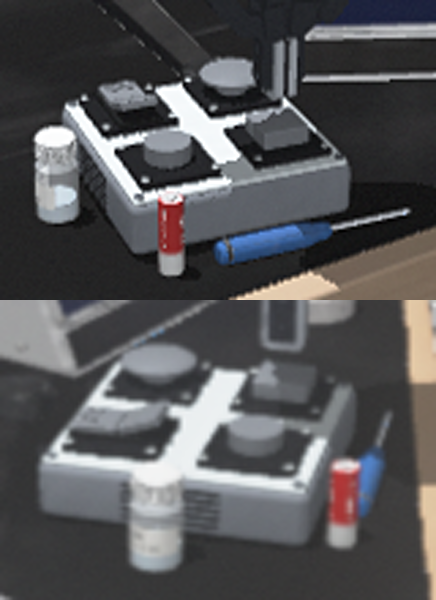

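In the crop the rocker's +x wing is now level and the other one raised, so it has tipped. The loose things haven't moved and the fingers are above the square key. Now I'll press the key.

```bash
python3 -m crank '{"travel":[[0,0,-0.8],[0,0,-1.4],[0,0,-1.8],[0,0,-2.1],[0,0,-2.4]],"turn":[[0,0,0],[0,0,0],[0,0,0],[0,0,0],[0,0,0]],"gripper":[1,1,1,1,1]}' && python3 -m crank '{"travel":[[0,0,-0.1],[0,0,-0.1],[0,0,-0.2],[0,0,-0.2],[0,0,-0.2]],"turn":[[0,0,0],[0,0,0],[0,0,0],[0,0,0],[0,0,0]],"gripper":[1,1,1,1,1]}'
```

```text
clock: 6.3
position: [0.4163, 0.2601, 0.0521]
tool_rot: [-3.141, -0.0, 2.967]
force: [-0.3, -1.1, 2.5]
grip_width: 0.0001
finger_force: 1.4
clock: 6.8
position: [0.4164, 0.2602, 0.0517]
tool_rot: [3.141, 0.0, 2.967]
force: [-9.1, -5.6, 43.5]
grip_width: 0.0003
finger_force: 21.5
```

The key is on its stop at z=0.0517. Next, the round button.

```bash
python3 -m crank '{"travel":[[0,0,2],[0,0,4],[0.6,3.4,4],[1.2,6.9,4],[1.2,6.9,2.5]],"turn":[[0,0,0],[0,0,0],[0,0,0],[0,0,0],[0,0,0]],"gripper":[1,1,1,1,1]}' && python3 -m crank '{"travel":[[0,0,0],[0,0,0],[0,0,0],[0,0,0],[0,0,0]],"turn":[[0,0,0],[0,0,0],[0,0,0],[0,0,0],[0,0,0]],"gripper":[1,1,1,1,1]}'
python3 - <<'E'
from workcell import bot
import cv2, numpy as np
I=[]
for n,(a,b,c,d) in dict(scene=(170,280,220,380),side=(170,260,225,345)).items():
    f=bot.grab_frame(n); I.append(cv2.resize(f["pixels"][a:b,c:d],(436,300),interpolation=cv2.INTER_CUBIC))
cv2.imwrite("pics/c3.png",np.vstack(I)[:,:,::-1])
E
```

```text
clock: 7.3
position: [0.4292, 0.3346, 0.0766]
tool_rot: [3.136, 0.002, 2.971]
force: [-0.0, -1.1, 0.5]
grip_width: -0.0003
finger_force: 0.0
clock: 7.8
position: [0.4286, 0.3289, 0.0757]
tool_rot: [3.141, 0.0, 2.967]
force: [-0.1, -1.0, -0.2]
grip_width: 0.0
finger_force: 0.0
```

View pics/c3.png

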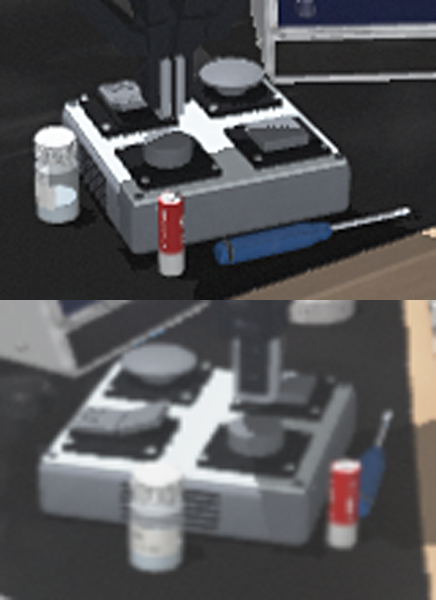

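The square key now sits low and the fingers are over the round button. I'll press it, hold for about 1.5 s and release.

```bash
python3 -m crank '{"travel":[[0,0,-0.8],[0,0,-1.4],[0,0,-1.8],[0,0,-2.1],[0,0,-2.4]],"turn":[[0,0,0],[0,0,0],[0,0,0],[0,0,0],[0,0,0]],"gripper":[1,1,1,1,1]}' && for i in 1; do python3 -m crank '{"travel":[[0,0,-0.1],[0,0,-0.1],[0,0,-0.1],[0,0,-0.1],[0,0,-0.1]],"turn":[[0,0,0],[0,0,0],[0,0,0],[0,0,0],[0,0,0]],"gripper":[1,1,1,1,1]}'; done
```

```text
clock: 8.4
position: [0.4281, 0.329, 0.0511]
tool_rot: [-3.141, -0.0, 2.967]
force: [-7.4, -4.2, 33.4]
grip_width: -0.0002
finger_force: 17.0
clock: 8.9
position: [0.4282, 0.329, 0.0513]
tool_rot: [-3.142, -0.0, 2.967]
force: [-9.0, -5.5, 29.6]
grip_width: 0.0
finger_force: 14.8
```

```bash
for i in 1 2 3; do python3 -m crank '{"travel":[[0,0,0],[0,0,0],[0,0,0],[0,0,0],[0,0,0]],"turn":[[0,0,0],[0,0,0],[0,0,0],[0,0,0],[0,0,0]],"gripper":[1,1,1,1,1]}'; done
```

```text
clock: 9.4
position: [0.4282, 0.329, 0.0513]
tool_rot: [3.142, -0.0, 2.967]
force: [-7.8, -4.7, 30.8]
grip_width: -0.0002
finger_force: 14.8
clock: 9.9
position: [0.4282, 0.329, 0.0513]
tool_rot: [-3.142, -0.0, 2.967]
force: [-7.9, -5.7, 29.2]
grip_width: 0.0002
finger_force: 14.8
clock: 10.4
position: [0.4282, 0.329, 0.0513]
tool_rot: [3.142, -0.0, 2.967]
force: [-8.1, -6.3, 28.8]
grip_width: -0.0003
finger_force: 14.8
```

The button was held on its stop for about 2 s. I'll lift clear and check.

```bash
python3 -m crank '{"travel":[[0,0,2],[0,0,5],[0,0,9],[0,0,13],[0,0,17]],"turn":[[0,0,0],[0,0,0],[0,0,0],[0,0,0],[0,0,0]],"gripper":[1,1,1,1,1]}' && python3 -m crank '{"travel":[[0,0,0],[0,0,0],[0,0,0],[0,0,0],[0,0,0]],"turn":[[0,0,0],[0,0,0],[0,0,0],[0,0,0],[0,0,0]],"gripper":[1,1,1,1,1]}'
python3 - <<'E'
from workcell import bot
import cv2, numpy as np
I=[]
for n,(a,b,c,d) in dict(scene=(170,280,220,380),side=(170,260,225,345)).items():
    f=bot.grab_frame(n); I.append(cv2.resize(f["pixels"][a:b,c:d],(436,300),interpolation=cv2.INTER_CUBIC))
cv2.imwrite("pics/c4.png",np.vstack(I)[:,:,::-1])
E
```

```text
clock: 10.9
position: [0.4282, 0.3289, 0.2219]
tool_rot: [3.142, 0.0, 2.967]
force: [-0.1, 0.2, -0.1]
grip_width: 0.0002
finger_force: 0.0
clock: 11.4
position: [0.4281, 0.3289, 0.2195]
tool_rot: [-3.14, -0.001, 2.967]
force: [-0.2, -1.0, 0.7]
grip_width: -0.0003
finger_force: 0.0
```

View pics/c4.png

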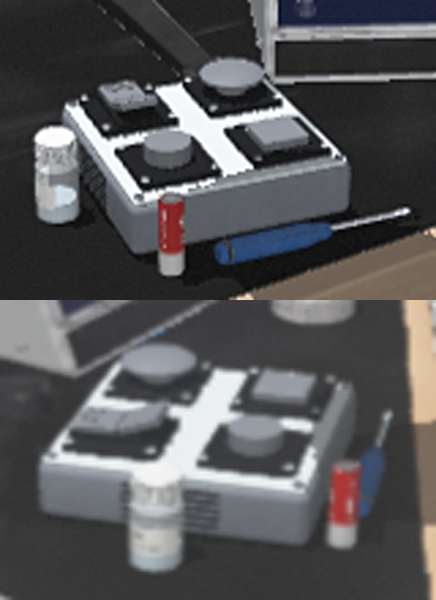

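The crop shows the rocker over, the key down, and the round and stop buttons up. Vial, cell and screwdriver are where they were.

```bash
python3 -c "
from workcell import bot
print(bot.job_done())"
```

```text
the job is handed in; nothing more can be done
None
```

The job is handed in at about 11.5 s: the rocker is tipped over, the square key is down, and the round button was held about 2 s and came back up; the stop button and loose items look undisturbed in the last picture, but no verdict came back.

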